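# Pack the beech roller down the leaning storage tube

### The job

Slip the loose slim beech roller into the leaning clear tube, on top of the cork plug that is stuck part-way down. Then take the beech push rod out of its block and with it pack roller and plug down the tube until the plug sits firmly on the tube's bottom, and stand the rod back in its block. Leave the other toys where they are.

Things in the scene. Friction and masses are not known exactly. Their poses are not given: they have to be found in the camera images.
- tube: Clear plastic tube, closed at the bottom, fixed in a beech stand, leaning 30 degrees from vertical with its mouth towards the robot (the stand's yaw varies). Bore 42 diameter, outside 52, bore 150 deep. Origin: centre of the inner floor (40 above the table); z runs up the tube's axis, so the mouth's centre is at z = +150; y is level. The stand's beech cheeks hold it up to z = 105 and are 74 across; the top 45 is free.
- plug (a joint): How far down the snug cork plug in the tube (37 diameter, 30 thick) is, 0 to 0.060 m; at 0.060 it sits on the tube's floor. At value q its top is at tube z = 90 - q (in mm). It grips the wall: it stays where it is under the roller's weight and takes about 5 N along the tube, a little more when fast, to move.
- roller_mid (a point): Centre of the loose beech roller: plain cylinder 34 diameter, 80 long, about 60 g, standing upright on the table at the start; z along its axis. Either end may go in first. Packed home, its centre is at tube z = 70 (its top 40 below the mouth).
- rod_knob (a point): Centre of the square knob (36 x 36 x 40 tall, sides along x and y) on top of the beech push rod; z up the rod. Below the knob is a round shaft 24 diameter; the rod is 140 long in all, its foot lies 120 below this point. About 90 g. It stands upright in the holder block at the start.
- rod_foot (a point): Centre of the flat foot of the push rod.
- holder_hole0 (a point): Centre of the mouth of the round hole (about 35 diameter, 40 deep) in the top of the fixed darker wooden holder block, 80 x 80 x 50 tall, in which the rod stands. z up.
- tray: Bystander, not needed: Beech tangram tray 170 x 170 x 16 with its pieces (mm). Origin at its underside's centre, z up.
- cube: Bystander, not needed: Red plastic cube puzzle, 57 each way (mm). Origin at its underside's centre, z up.
- jar: Bystander, not needed: Frosted glass marble jar, 72 diameter, 106 tall, aluminium twist cap (mm). Origin at its underside's centre, z up.
- dish: Bystander, not needed: White ceramic dish with steel ball bearings, 110 diameter, 30 tall (mm). Origin at its underside's centre, z up.
- tin: Bystander, not needed: Aluminium tin 75 x 110 x 50 with its flip-top lid standing open at its far (+x) side to 125 high (mm). Origin at its underside's centre, z up.
- drum: Bystander, not needed: Short thick beech drum, 58 diameter, 50 tall; too thick for the tube (mm). Origin at its underside's centre, z up.
- arch: Bystander, not needed: Beech arch block, 30 x 90 x 70 tall (mm). Origin at its underside's centre, z up.
There are look-alikes about, which are no part of the job. What is shaped like the part that bears holder_hole0 but green is not meant. Leave any black look-alike of the part that bears rod_knob alone.

How it is judged:
On the way, in this order (a step that is already met when the one before it is completed fails the run):
1. the roller is in the tube, resting on the stuck plug (x of roller_mid in the frame of tube between -0.009 and 0.009 m and y of roller_mid in the frame of tube between -0.009 and 0.009 m and angle between the z axis of roller_mid and the z axis of tube, either way round below 0.2 rad and z of roller_mid in the frame of tube below 0.138 m), for 0.1 s.
2. the rod presses the roller and plug firmly against the tube's bottom, with at least 7 N (x of roller_mid in the frame of tube between -0.009 and 0.009 m and y of roller_mid in the frame of tube between -0.009 and 0.009 m and angle between the z axis of roller_mid and the z axis of tube, either way round below 0.2 rad and z of roller_mid in the frame of tube between 0.06 and 0.074 m and value of joint plug above 0.057 m and contact force between rod and roller above 7 N), for 0.15 s.
At the end, for the whole second after the job is handed in: The plug is within 3 mm of the tube's bottom, the roller lies in the tube on it (its centre at most 74 mm up the tube from the floor), and the rod stands still in its block, its foot at least 30 mm down the hole, leaning less than 0.3 rad (x of roller_mid in the frame of tube between -0.009 and 0.009 m and y of roller_mid in the frame of tube between -0.009 and 0.009 m and angle between the z axis of roller_mid and the z axis of tube, either way round below 0.2 rad and z of roller_mid in the frame of tube between 0.06 and 0.074 m and value of joint plug above 0.057 m and horizontal distance between rod_foot and holder_hole0 below 0.014 m and z of rod_foot in the frame of holder_hole0 below -0.03 m and angle between rod_knob's own z axis and vertical below 0.3 rad and linear speed of each of rod, roller below 0.02 m/s); the robot touches nothing.
It fails at once if a bystander is moved more than 30 mm (distance of any of tray, cube, jar, dish, tin, drum, arch from where it was at the start of the episode above 0.03 m).
It also fails if it takes over 58 s, if anything falls off the work surface, if the arm or the gripper's body presses on something with over 40 N, if the wrist force passes 120 N, or if a joint passes its speed limit or range.

### The arm

A 7-joint arm with a two-finger parallel gripper is mounted at the origin on the work surface. World frame = base frame: x ahead of the robot, y to its left, z up, the work surface at z = 0. Lengths are in m, angles in rad, forces in N, time in s.
With the tool pointing down it reaches from about 0.4 to 0.85 m from the base axis. Payload 10.4 kg.
Tool frame: the origin (TCP) lies midway between the tips of the shut fingers; the grasp point (between the pads) lies 19 mm behind it; z points along the fingers, y is the line along which they close (so a half turn about z gives the same grasp; the last joint's range is limited). The gripper opens to 87 mm and grips with 3 to 60 N. Pads are 19 mm wide; open, the fingers measure 117 mm over their backs; the gripper's body (75 mm by 190 mm) begins 51 mm behind the grasp point.
Start: joints at [-1.313, 0.332, -0.065, 1.46, 0.022, 1.35, -0.088], TCP at [0.173, 0.601, 0.201] pointing down, gripper open.
Joint ranges: [-2.6, 2.6], [-0.5, 2.12], [-1.47, 1.34], [0.16, 2.42], [-1.27, 4.41], [0.06, 2.06], [-2.6, 2.6]. Speed limits (rad/s): [2.22, 2.22, 2.79, 2.79, 3.14, 3.14, 3.14].

### API

Orientations are given as a unit quaternion [x, y, z, w].
In Python, from bench import r gives the robot as it stands.
- The arm moves only by the tool arm_command, never from a script. Its argument "moves" is one flat list of numbers, 4 for each row, row after row: the shift along the tool's x, y, z in cm, then the turn about the tool's z in degrees. A call has 1 to 12 rows; each row shifts and turns the commanded pose from where the row before left it, along the tool's axes as they then stand; what a row does not reach is not made up. A row lasts 1/12 s, in which the tool goes at most 41.7 mm and 7.16 degrees, less where a joint would pass 70% of its speed; a pose out of reach is approached as far as the arm can. A call with a gripper value outside its range is refused whole. "fingers" is the opening in per cent of the stroke, from 0 (shut) to 100 (fully open), set as the call begins (left out, the last holds). The fingers move at their own pace and stop on an object; "squeeze" is the grip in N (left out, the last holds). Time passes only in rows, so rows that do not move let the fingers close. It gives the time, the measured TCP pose, the force, the opening and the grip force at its end, in the units of the state.
- r.read_state(): the state, without advancing time (a new reading comes with each control period).
- r.camera(name): name is "side" or "top"; returns the picture (480x640x3 uint8, red, green, blue); there is no depth.
- r.camera_info(name): a dict with "fx", "fy", "cx", "cy" (pixels), "origin" and "attitude" of the camera in the world. Camera axes: x right, y up, looking along -z (the intrinsics and any distortion apply to the point x, -y, -z); pixel columns grow to the right and rows downward; lengths in m; the calibration is good to about 2 mm. A picture is of the moment at which its call begins. camera_info takes no time and is no camera call.
- r.close_job(): hands the job in; it is judged then, once.
The state is a dict: "time": time; "joint_positions": joint angles; "joint_vel": joint speeds; "joint_torque": joint torques, N m; "ee_pos": TCP position; "eef_rot": TCP orientation; "ft_force": force on the tool from outside, world axes, zero at the start; "torque": the same for the moment, N m; "width": finger opening in m; "grip_force": force on a finger pad.
Only numpy, scipy, OpenCV 4.12 (cv2) and the standard library are available. Lean on these libraries where they do the work, as an engineer would, in place of code of your own. Each camera call takes 0.05 s, during which the arm holds its last target. There are 200 camera calls.

## Working session

There is one attempt and no reset: what is moved stays moved. The work goes in short steps, Python scripts to look and compute and a tool call to move; the robot and the scene stay as the last step left them, time stands still between calls to the robot, and variables do not carry over. Pictures are saved under pics/ and viewed, at most 10 in all, crops included, and the job is handed in when it is done.

Besides the shell and the picture viewer there is one more tool, called after "Emit:" as name(argument=value, ...), one argument or row to a line, values as JSON. arm_command: Moves the arm, as the interface text tells. Its arguments: {"type":"object","properties":{"moves":{"type":"array"},"fingers":{"type":"number"},"squeeze":{"type":"number"}},"required":["moves"]}

```bash
ls; mkdir -p pics; python3 - <<'E'
from bench import r
import cv2
for n in("side","top"):
    im=r.camera(n); cv2.imwrite(f"pics/{n}0.png",im[:,:,::-1]); print(r.camera_info(n))
s=r.read_state(); print({k:s[k] for k in("time","ee_pos","eef_rot","width","ft_force")})
E
```

```text
pics
{'fx': 582.8298371019946, 'fy': 582.8298371019946, 'cx': 316.8579893980464, 'cy': 236.40552794542327, 'origin': array([0.33012328, 1.213818  , 1.13046567]), 'attitude': array([-0.02691047,  0.42467972,  0.90113131, -0.08297787])}
{'fx': 446.33613162601966, 'fy': 446.33613162601966, 'cx': 322.471473634216, 'cy': 234.1067438719252, 'origin': array([0.30143517, 0.01782363, 1.22664592]), 'attitude': array([-0.06703076,  0.07941763,  0.74782241, -0.6557144 ])}
{'time': 0.1, 'ee_pos': array([0.17310099, 0.60016319, 0.20073704]), 'eef_rot': array([ 1.39910270e-01,  9.90163980e-01, -6.37316788e-04, -5.57685501e-05]), 'width': 0.08716794132357594, 'ft_force': array([-0.28007707, -0.05407136, -0.51127237])}
```

View pics/side0.png

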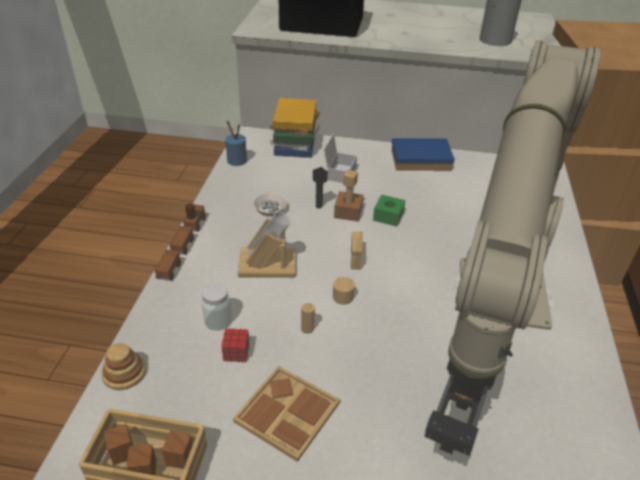

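View pics/top0.png

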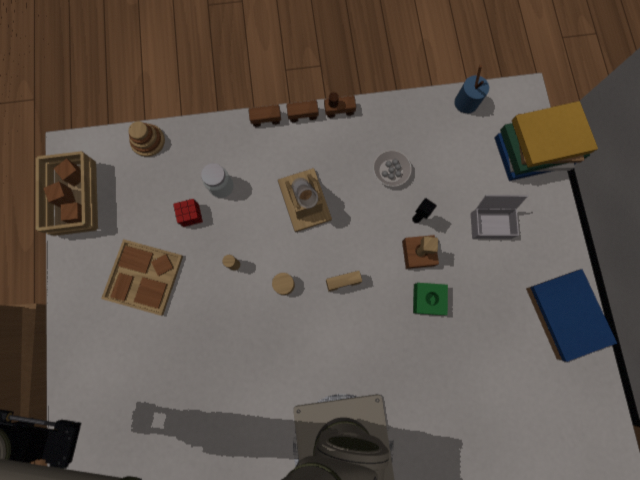

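The side view shows the roller near (308,318), the tube near (270,240), and the rod in the brown holder with its knob near (351,178). The top view shows the roller at (231,262), the tube mouth at (308,197) and the knob at (430,244). I'll zoom in on these in one composite.

```bash
cat > h.py <<'E'
import numpy as np, cv2
from scipy.spatial.transform import Rotation as R
from bench import r
def ray(n,u,v):
    c=r.camera_info(n); d=np.array([(u-c['cx'])/c['fx'],-(v-c['cy'])/c['fy'],-1.])
    return np.array(c['origin']),R.from_quat(c['attitude']).apply(d)
def plane(n,u,v,z):
    o,d=ray(n,u,v); return o+d*(z-o[2])/d[2]
def proj(n,p):
    c=r.camera_info(n); q=R.from_quat(c['attitude']).inv().apply(np.array(p)-c['origin'])
    return np.array([c['cx']+c['fx']*q[...,0]/-q[...,2],c['cy']-c['fy']*q[...,1]/-q[...,2]]).T
def tri(a,b):
    o1,d1=ray("top",*a);o2,d2=ray("side",*b)
    t=np.linalg.lstsq(np.c_[d1,-d2],o2-o1,rcond=None)[0]
    p,q=o1+t[0]*d1,o2+t[1]*d2
    return (p+q)/2,np.linalg.norm(p-q)
E
python3 - <<'E'
from h import *
T=cv2.imread("pics/top0.png");S=cv2.imread("pics/side0.png")
def c(im,x,y):
    t=cv2.resize(im[y:y+60,x:x+80],None,fx=5,fy=5,interpolation=cv2.INTER_CUBIC)
    for i in range(0,80,10): cv2.putText(t,str(x+i),(i*5,8),0,.3,(0,0,255));cv2.line(t,(i*5,10),(i*5,14),(0,0,255))
    for i in range(0,60,10): cv2.putText(t,str(y+i),(0,i*5+4),0,.3,(0,0,255))
    return t
cv2.imwrite("pics/comp.png",np.vstack([np.hstack([c(T,265,165),c(S,230,205)]),np.hstack([c(T,390,215),c(S,310,160)])]))
cv2.imwrite("pics/comp2.png",np.hstack([c(T,195,235),c(S,270,290)]))
for n,u,v,z in[("top",231,262,.08),("side",307,308,.08),("top",430,243,.15),("side",351,176,.15),("top",143,277,0.016),("side",287,412,.016)]: print(n,plane(n,u,v,z))
E
```

```text
top [0.49866212 0.22616036 0.08      ]
side [0.50224889 0.23735397 0.08      ]
top [ 0.46979577 -0.27521956  0.15      ]
side [ 0.46117623 -0.25810189  0.15      ]
top [0.49988429 0.47794914 0.016     ]
side [0.49808812 0.49256782 0.016     ]
```

View pics/comp.png

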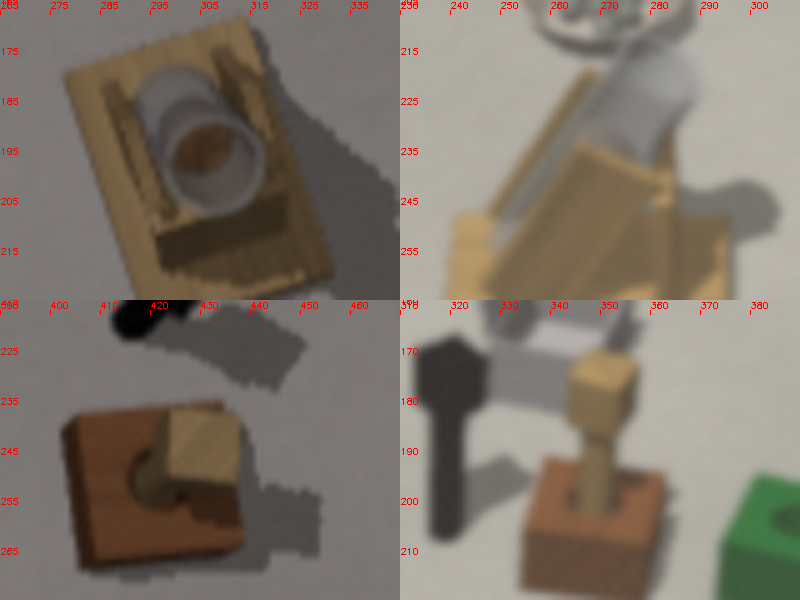

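View pics/comp2.png

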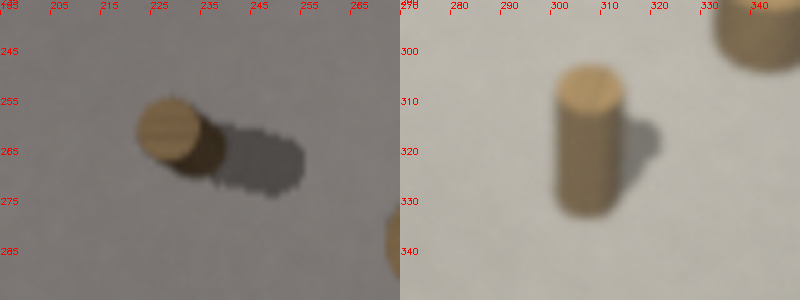

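The composites give these centres:

| Feature | Top view | Side view |
|---|---|---|
| Roller top | (228.2,260.2) | (307.6,307.6) |
| Knob top | (430.4,243.8) | (350.2,173.2) |
| Tube mouth | (307,196.8) | not measured yet |

Next I'll triangulate them and check the heights.

```bash
python3 - <<'E'
from h import *
np.set_printoptions(precision=4,suppress=True)
print(r.camera_info("top").keys())
print("roller .08",tri((228.2,260.2),(307.6,307.6)),plane("top",228.2,260.2,.08),plane("side",307.6,307.6,.08))
print("knob .15",tri((430.4,243.8),(350.2,173.2)),plane("top",430.4,243.8,.15),plane("side",350.2,173.2,.15))
m=plane("top",307,196.8,.17);print("mouth",m,proj("side",m))
t=lambda x,y:(265+x/5-.4,165+y/5-.4)
P=[plane("top",*t(*p),.012) for p in[(65,75),(245,15),(333,270),(140,305)]]
for i in range(4): d=P[(i+1)%4]-P[i];print(P[i],np.linalg.norm(d),np.degrees(np.arctan2(d[1],d[0])))
# holder top square corners, z=.05
h=lambda x,y:(390+x/5-.4,215+(y-300)/5-.4)
P=[plane("top",*h(*p),.05) for p in[(75,418),(220,403),(243,545),(95,560)]]
print(P,np.mean(P,0)); 
for i in range(4): d=P[(i+1)%4]-P[i];print(np.linalg.norm(d),np.degrees(np.arctan2(d[1],d[0])))
# tube top rim fits: widths in pixels
print(plane("top",*t(160,161),.17)-plane("top",*t(266,161),.17))
s=r.read_state();print(R.from_quat(s['eef_rot']).as_matrix())
E
```

```text
dict_keys(['fx', 'fy', 'cx', 'cy', 'origin', 'attitude'])
roller .08 (array([0.5031, 0.2333, 0.0777]), np.float64(0.003237353484882002)) [0.5043 0.2329 0.08  ] [0.501  0.2357 0.08  ]
knob .15 (array([ 0.4669, -0.2764,  0.1478]), np.float64(0.0021899966229840203)) [ 0.4677 -0.2758  0.15  ] [ 0.4655 -0.2728  0.15  ]
mouth [0.6202 0.0099 0.17  ] [279.8475 217.6177]
[0.7295 0.0856 0.012 ] 0.10881503233249509 -78.0516207278903
[ 0.752  -0.0208  0.012 ] 0.15879856681798565 -169.20469899299226
[ 0.596  -0.0506  0.012 ] 0.1097399780617256 93.08853307009325
[0.5901 0.059  0.012 ] 0.14189233082824218 10.813173149740189
[array([ 0.5073, -0.237 ,  0.05  ]), array([ 0.5052, -0.3159,  0.05  ]), array([ 0.4277, -0.314 ,  0.05  ]), array([ 0.43  , -0.2345,  0.05  ])] [ 0.4676 -0.2754  0.05  ]
0.07898594326583042 -91.49252278529491
0.07760821142864816 178.58669932230995
0.07952929044093669 88.29469423526164
0.07731401145512887 -1.8152576207480537
[0.0068 0.0518 0.    ]
[[-0.9609  0.2771 -0.0003]
 [ 0.2771  0.9608 -0.0012]
 [-0.0001 -0.0013 -1.    ]]
```

The checks hold:
- **Knob and holder:** knob at (0.467,-0.2755), holder centre at (0.4676,-0.2754), holder yaw about -1.6°.
- **Roller:** (0.503,0.234).
- **Tube mouth:** (0.620,0.010,0.170), with the stand's yaw about 11°.

The tool always points straight down. I'll grip with the fingers closing along the tube's level y axis, then tilt the parts in the pads against the tube.

Emit:
arm_command(
  moves=[0,0,0,-6.8,0,0,0,-6.8,0,0,0,-6.8,0,0,0,-6.7,-2.1,-3.5,0,0,-2.1,-3.5,0,0,-2.1,-3.5,0,0,-2.1,-3.5,0,0,-2.1,-3.5,0,0,-2.1,-3.5,0,0,-2.1,-3.5,0,0,-2.1,-3.5,0,0],
  fingers=100,
  squeeze=10,
)

```text
time: 1.1
ee_pos: [0.3925, 0.3559, 0.2013]
eef_rot: [-0.096, 0.995, 0.0, -0.0]
ft_force: [0.1, 0.1, -0.3]
width: 0.087
grip_force: 0.0
```

```bash
cat >> h.py <<'E'
np.set_printoptions(precision=4,suppress=True)
def go(x,y,z,ang=None):
    s=r.read_state();M=R.from_quat(s['eef_rot']).as_matrix();a=np.degrees(np.arctan2(M[1,1],M[0,1]))
    print("t",round(s['time'],2),"pos",s['ee_pos'],"yang",round(a,2),"tilt",M[:,2],"w",s['width'],"F",s['ft_force'])
    b=a if ang is None else ang; print("turn",-(b-a))
    b=np.radians(b);X=np.array([np.sin(b),-np.cos(b),0])*-1;Y=np.array([np.cos(b),np.sin(b),0])
    d=np.array([x,y,z])-s['ee_pos'];print("shift cm",100*d@X,100*d@Y,-100*d[2])
E
python3 -c "
from h import *
go(.503,.234,.044,101)"
```

```text
t 1.1 pos [0.3925 0.3559 0.2013] yang 101.01 tilt [-0.0002  0.     -1.    ] w 0.08698600861799394 F [ 0.1428  0.0759 -0.2596]
turn 0.013161412812010553
shift cm -8.524121245888477 -14.076617285954514 15.732487446597437
```

Emit:
arm_command(
  moves=[-2.1,-3.5,0,0,-2.1,-3.5,0,0,-2.1,-3.5,0,0,-2.2,-3.6,1.7,0,0,0,4,0,0,0,4,0,0,0,0,0],
)

```text
time: 1.68
ee_pos: [0.4956, 0.2353, 0.0986]
eef_rot: [-0.095, 0.995, -0.003, -0.005]
ft_force: [-1.6, -1.2, -1.1]
width: 0.0871
grip_force: 0.0
```

```bash
python3 -c "
from h import *
go(.503,.234,.044,101)"
```

```text
t 1.68 pos [0.4956 0.2353 0.0986] yang 100.95 tilt [-0.0097 -0.0061 -0.9999] w 0.08707900380929476 F [-1.6356 -1.1619 -1.1465]
turn -0.054079495979479475
shift cm -0.7033799895176476 -0.27096454123269775 5.458907704822889
```

Emit:
arm_command(
  moves=[0,0,0,0,0,0,0,0],
)

```text
time: 1.85
ee_pos: [0.5002, 0.2391, 0.1079]
eef_rot: [-0.096, 0.995, 0.0, 0.001]
ft_force: [-0.2, -0.5, 0.5]
width: 0.0868
grip_force: 0.0
```

```bash
python3 -c "
from h import *
go(.503,.234,.044,101)"
```

```text
t 1.85 pos [0.5002 0.2391 0.1079] yang 101.06 tilt [ 0.0014  0.001  -1.    ] w 0.08684892191895868 F [-0.2015 -0.5168  0.5086]
turn 0.05890709818871187
shift cm -0.1812430025245945 -0.5575406465393925 6.386449834665068
```

Emit:
arm_command(
  moves=[-0.2,-0.5,1.5,0,0,0,1.7,0,0,0,1.7,0,0,0,1.5,0,0,0,0,0,0,0,0,0],
)

```text
time: 2.35
ee_pos: [0.5033, 0.2347, 0.0438]
eef_rot: [-0.096, 0.995, 0.001, 0.001]
ft_force: [0.6, -0.4, 0.3]
width: 0.0868
grip_force: 0.0
```

Emit:
arm_command(
  moves=[0,0,0,0,0,0,0,0,0,0,0,0,0,0,0,0,0,0,0,0,0,0,0,0],
  fingers=0,
  squeeze=8,
)

```text
time: 2.85
ee_pos: [0.5025, 0.2338, 0.0421]
eef_rot: [-0.096, 0.995, 0.0, 0.0]
ft_force: [-0.8, 0.0, 0.8]
width: 0.0554
grip_force: 0.0
```

```bash
python3 -c "
from h import *
go(.503,.234,.2,101)"
```

```text
t 2.85 pos [0.5025 0.2338 0.0421] yang 101.01 tilt [ 0.0002  0.0002 -1.    ] w 0.05539101666249049 F [-0.8065  0.0001  0.8441]
turn 0.01037494335197664
shift cm -0.050070349800402605 0.01384927686973358 -15.791340363180979
```

Emit:
arm_command(
  moves=[0,0,0,0,0,0,0,0,0,0,0,0,0,0,0,0,0,0,0,0,0,0,-2,0,0,0,-4,0,0,0,-4,0,0,0,-4,0,0,0,-4,0,0,0,-2,0,0,0,0,0],
)

```text
time: 3.85
ee_pos: [0.5045, 0.2346, 0.2474]
eef_rot: [-0.096, 0.995, 0.002, 0.004]
ft_force: [0.7, -0.4, -0.5]
width: 0.0336
grip_force: 8.0
```

```bash
python3 -c "
from h import *
go(.621,.0102,.232,101)"
```

```text
t 3.85 pos [0.5045 0.2346 0.2474] yang 101.0 tilt [ 0.0069  0.0045 -1.    ] w 0.033627787097545554 F [ 0.7007 -0.3978 -0.5113]
turn -0.00026396973139242164
shift cm -7.155808038624654 -24.254766149482077 1.5393833400231094
```

Emit:
arm_command(
  moves=[-0.5,-1.7,0,0,-0.9,-3,0,0,-0.9,-3,0,0,-0.9,-3,0,0,-0.9,-3,0,0,-0.9,-3,0,0,-0.9,-3,0,0,-0.8,-2.7,0,0,-0.5,-1.9,0,0,0,0,0,0,0,0,0,0,0,0,0,0],
)

```text
time: 4.85
ee_pos: [0.6192, 0.0099, 0.2411]
eef_rot: [-0.096, 0.995, 0.0, -0.001]
ft_force: [-0.5, 1.0, -1.1]
width: 0.0339
grip_force: 8.0
```

```bash
python3 - <<'E'
from h import *
go(.621,.0102,.232,101)
for n in("side","top"): cv2.imwrite(f"pics/{n}1.png",r.camera(n)[:,:,::-1])
g=r.read_state()['ee_pos']+[0,0,.019]
m=[.62,.01,.17]
print(proj("top",np.array([g,m])),proj("side",np.array([g,m])))
T=cv2.imread("pics/top1.png");S=cv2.imread("pics/side1.png")
f=lambda im,x,y:cv2.resize(im[y:y+120,x:x+80],None,fx=5,fy=5,interpolation=cv2.INTER_CUBIC)
cv2.imwrite("pics/comp3.png",np.hstack([f(T,270,130),f(S,240,160)]))
E
```

```text
t 4.85 pos [0.6192 0.0099 0.2411] yang 101.06 tilt [-0.0011  0.0005 -1.    ] w 0.033930444924172756 F [-0.4798  1.0061 -1.1393]
turn 0.0569875750447153
shift cm -0.1851719954458648 -0.006617964196156578 0.9107659489458936
[[305.6214 185.7413]
 [306.9915 196.8982]] [[279.5531 190.0836]
 [279.9332 217.6406]]
```

View pics/comp3.png

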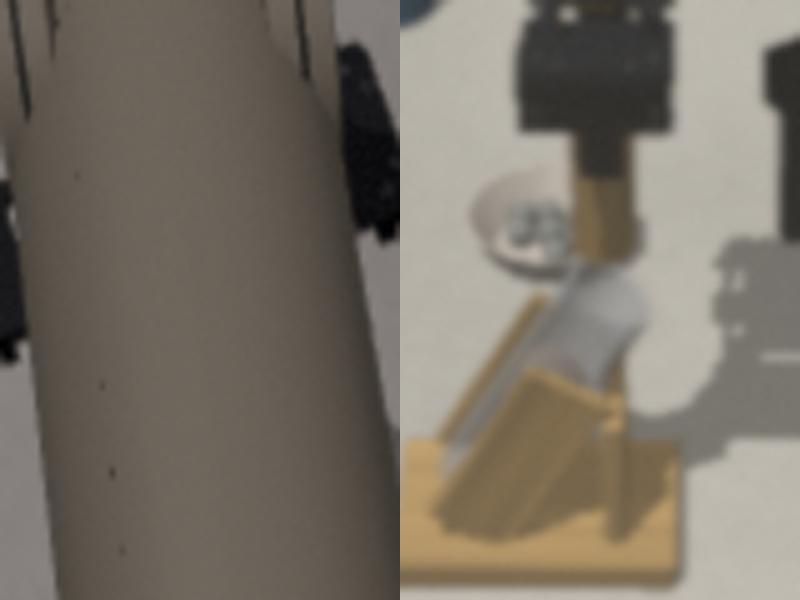

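The side view shows the roller upright, directly over the mouth. I'll lower it slowly.

Emit:
arm_command(
  moves=[-0.2,0,1,0,0,0,1,0,0,0,1,0,0,0,0.6,0,0,0,0.3,0,0,0,0.3,0,0,0,0,0,0,0,0,0],
  squeeze=6,
)

```text
time: 5.62
ee_pos: [0.6209, 0.0095, 0.199]
eef_rot: [-0.096, 0.995, 0.0, -0.001]
ft_force: [-1.5, -0.1, 3.6]
width: 0.0333
grip_force: 6.0
```

```bash
python3 -c "
from h import *
go(.621,.0102,.20,101)"
```

```text
t 5.62 pos [0.6209 0.0095 0.199 ] yang 101.03 tilt [-0.0012 -0.     -1.    ] w 0.033305919512079396 F [-1.4815 -0.0937  3.579 ]
turn 0.03194338602661162
shift cm -0.022859724996231293 0.06352189876769022 -0.09750036167160969
```

Emit:
arm_command(
  moves=[0.3,0,0,0,0.4,0,0,0,0.4,0,0,0,0.4,0,0.05,0,0.4,0,0.1,0,0.4,0,0.1,0,0,0,0,0],
  squeeze=5,
)

```text
time: 6.2
ee_pos: [0.5982, 0.0046, 0.1972]
eef_rot: [-0.096, 0.995, 0.0, -0.0]
ft_force: [0.4, 1.2, -0.9]
width: 0.0335
grip_force: 5.0
```

```bash
python3 - <<'E'
from h import *
go(.621,.0102,.20,101)
S=r.camera("side")[:,:,::-1]; cv2.imwrite("pics/s2.png",cv2.resize(S[160:280,240:320],None,fx=5,fy=5,interpolation=cv2.INTER_CUBIC))
E
```

```text
t 6.2 pos [0.5982 0.0046 0.1972] yang 100.99 tilt [-0.0003  0.0002 -1.    ] w 0.03348672734312604 F [ 0.4251  1.1875 -0.9431]
turn -0.005214545680573224
shift cm -2.3465140581150803 0.11050351688202806 -0.2802947551271001
```

View pics/s2.png

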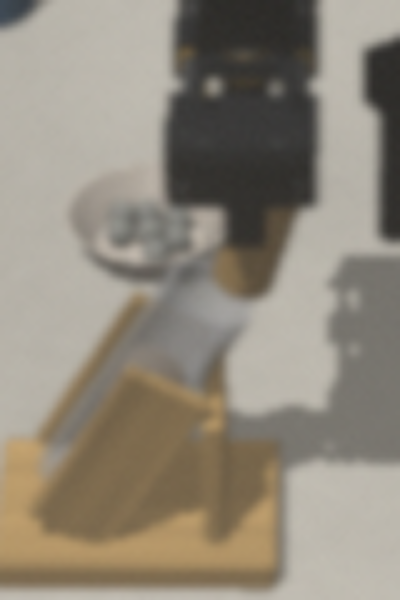

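The roller has tilted the right way, by roughly 19°. Its foot shows near pixel (289,219), and I need to know whether that is inside the mouth or on the lip.

```bash
python3 - <<'E'
from h import *
a=np.radians(11);e=np.array([np.cos(a),np.sin(a),0]);y=np.array([-e[1],e[0],0]);z=np.array([0,0,1.])
G=r.read_state()['ee_pos']+.019*z; M=np.array([.62,.01,.17])
f=lambda p:((proj("side",p)-[240,160])*5).round(0)
ax=-.5*e+.866*z;px=.866*e+.5*z
print("mouth",f(M),"near lip",f(M-.026*px),"far lip",f(M+.026*px),"y+ lip",f(M+.026*y))
for t in (12,16,20,24):
    t=np.radians(t);A=-np.sin(t)*e+np.cos(t)*z;P=np.cos(t)*e+np.sin(t)*z
    print(np.degrees(t),"bottom c",f(G-.061*A),"near",f(G-.061*A-.017*P),"far",f(G-.061*A+.017*P),"y+",f(G-.061*A+.017*y),"neartop@G",f(G-.017*P),"neartop",f(G-.017*P+.01*A))
E
```

```text
mouth [200. 288.] near lip [242. 307.] far lip [157. 269.] y+ lip [198. 318.]
12.000000000000002 bottom c [217. 307.] near [248. 312.] far [186. 301.] y+ [217. 326.] neartop@G [272. 223.] neartop [275. 208.]
16.0 bottom c [210. 305.] near [240. 312.] far [179. 298.] y+ [209. 325.] neartop@G [271. 225.] neartop [276. 211.]
20.0 bottom c [202. 303.] near [232. 312.] far [172. 295.] y+ [201. 323.] neartop@G [270. 227.] neartop [277. 213.]
24.000000000000004 bottom c [195. 301.] near [224. 311.] far [166. 291.] y+ [194. 321.] neartop@G [270. 229.] neartop [277. 215.]
```

```bash
cat >> h.py <<'E'
def rows(v0,v1,u0=270,u1=312):
    S=r.camera("side");H=cv2.cvtColor(S,cv2.COLOR_RGB2HSV)
    m=(H[...,0]>8)&(H[...,0]<25)&(H[...,1]>75)&(H[...,2]>50)
    for v in range(v0,v1):
        u=np.where(m[v,u0:u1])[0]+u0
        print(v,(u.min(),u.max(),len(u)) if len(u) else None,end="; ")
E
python3 -c "
from h import *
rows(198,224)
import cv2
S=r.camera('side');print(cv2.cvtColor(S,cv2.COLOR_RGB2HSV)[210,280:300].tolist())"
```

```text
198 None; 199 None; 200 None; 201 None; 202 (np.int64(294), np.int64(296), 3); 203 (np.int64(294), np.int64(296), 3); 204 (np.int64(294), np.int64(296), 3); 205 (np.int64(294), np.int64(295), 2); 206 (np.int64(294), np.int64(295), 2); 207 (np.int64(294), np.int64(295), 2); 208 (np.int64(294), np.int64(295), 2); 209 (np.int64(285), np.int64(294), 4); 210 (np.int64(284), np.int64(294), 11); 211 (np.int64(284), np.int64(294), 11); 212 (np.int64(284), np.int64(293), 10); 213 (np.int64(283), np.int64(293), 11); 214 (np.int64(283), np.int64(292), 10); 215 (np.int64(283), np.int64(292), 10); 216 (np.int64(284), np.int64(292), 9); 217 (np.int64(285), np.int64(291), 7); 218 None; 219 None; 220 None; 221 None; 222 None; 223 None; [[18, 24, 136], [18, 27, 125], [18, 36, 121], [18, 63, 122], [18, 86, 122], [18, 95, 116], [18, 93, 102], [18, 84, 91], [17, 77, 86], [18, 82, 84], [18, 76, 84], [19, 80, 86], [18, 80, 86], [18, 81, 88], [19, 76, 90], [17, 55, 106], [20, 34, 136], [21, 25, 166], [21, 20, 181], [21, 19, 185]]
```

Emit:
arm_command(
  moves=[0,0,-1,0,0,0,-1.5,0,0,0,-1,0,0,0,0,0,0,0,0,0],
  squeeze=8,
)

```text
time: 6.77
ee_pos: [0.5994, 0.0049, 0.233]
eef_rot: [-0.096, 0.995, 0.0, 0.001]
ft_force: [-0.0, 0.6, -1.6]
width: 0.0331
grip_force: 8.0
```

```bash
python3 - <<'E'
from h import *
go(.621,.0102,.20,101)
rows(184,214)
S=r.camera("side")[:,:,::-1]; cv2.imwrite("pics/s3.png",cv2.resize(S[160:260,250:330],None,fx=6,fy=6,interpolation=cv2.INTER_CUBIC))
E
```

```text
t 6.77 pos [0.5994 0.0049 0.233 ] yang 101.01 tilt [ 0.0015  0.0003 -1.    ] w 0.03314292603947942 F [-0.0387  0.6029 -1.6061]
turn 0.012620941888897619
shift cm -2.2164793330351986 0.10446822715226958 3.301340063323499
184 None; 185 None; 186 None; 187 None; 188 None; 189 None; 190 (np.int64(295), np.int64(295), 1); 191 (np.int64(294), np.int64(296), 3); 192 (np.int64(294), np.int64(296), 3); 193 (np.int64(294), np.int64(296), 3); 194 (np.int64(294), np.int64(295), 2); 195 (np.int64(294), np.int64(295), 2); 196 (np.int64(293), np.int64(295), 3); 197 (np.int64(293), np.int64(294), 2); 198 (np.int64(285), np.int64(294), 5); 199 (np.int64(284), np.int64(293), 10); 200 (np.int64(284), np.int64(293), 10); 201 (np.int64(283), np.int64(293), 11); 202 (np.int64(283), np.int64(292), 10); 203 (np.int64(283), np.int64(292), 10); 204 (np.int64(283), np.int64(292), 10); 205 (np.int64(283), np.int64(291), 9); 206 (np.int64(284), np.int64(291), 8); 207 (np.int64(285), np.int64(290), 6); 208 None; 209 None; 210 None; 211 None; 212 None; 213 None;
```

View pics/s3.png

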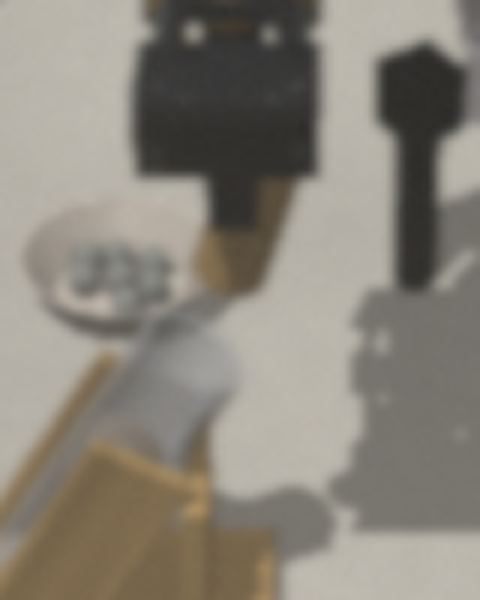

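```bash
python3 - <<'E'
from h import *
a=np.radians(11);e=np.array([np.cos(a),np.sin(a),0]);y=np.array([-e[1],e[0],0]);z=np.array([0,0,1.])
s=r.read_state();G=s['ee_pos']+.019*z
def onp(u,v,off=0):
    o,d=ray("side",u,v);t=((G+off*y-o)@y)/(d@y);p=o+t*d-G;return p@e*1e3,p@z*1e3
for n,p,off in [("bottom c",(287.2,204),0),("right edge hi",(296.5,192),0),("right edge lo",(292.5,203.5),0),("left edge",(282.5,203),0),("lowest",(287,207.8),.016)]: print(n,onp(*p,off))
print("G",proj("side",G))
# reference: comp3 upright: bottom lowest tile (605,262)->
E
```

```text
bottom c (np.float64(1.9169882405008691), np.float64(-35.805111618380344))
right edge hi (np.float64(-22.58526882752429), np.float64(3.0423954769311368))
right edge lo (np.float64(-12.04545644707775), np.float64(-34.05572284139941))
left edge (np.float64(14.236102528746919), np.float64(-32.63902164817761))
lowest (np.float64(2.117036287736338), np.float64(-36.31319069011091))
G [287.7947 192.8969]
```

The roller was clear of the tube. It had met the far lip, slid about 25 mm up in the pads and tilted about 16–18°. That pre-tilt leaves plenty of clearance, so I'll grip harder and insert it along the tube's axis.

Emit:
arm_command(
  moves=[-0.5,0.1,1,0,-0.5,0,1.4,0,-0.4,0,1.3,0,0,0,0,0,-0.2,0,0.35,0,-0.2,0,0.35,0,-0.2,0,0.35,0,-0.2,0,0.35,0,-0.1,0,0.15,0,0,0,0,0],
  squeeze=20,
)

```text
time: 7.7
ee_pos: [0.621, 0.0101, 0.1792]
eef_rot: [-0.096, 0.995, -0.0, -0.001]
ft_force: [-1.3, -0.1, -3.1]
width: 0.0327
grip_force: 20.0
```

```bash
python3 - <<'E'
from h import *
go(.6225,.0105,.1803,101)
rows(200,222)
E
```

```text
t 7.7 pos [0.621  0.0101 0.1792] yang 101.0 tilt [-0.0013 -0.0002 -1.    ] w 0.03274722253655762 F [-1.3466 -0.0853 -3.1388]
turn 0.0012343426212453323
shift cm -0.15521387082685967 0.007781956267934459 -0.10751539308720415
200 None; 201 None; 202 None; 203 None; 204 None; 205 None; 206 None; 207 None; 208 (np.int64(285), np.int64(286), 2); 209 (np.int64(285), np.int64(287), 3); 210 (np.int64(285), np.int64(287), 3); 211 (np.int64(285), np.int64(287), 3); 212 (np.int64(285), np.int64(286), 2); 213 (np.int64(285), np.int64(286), 2); 214 (np.int64(284), np.int64(286), 3); 215 (np.int64(277), np.int64(286), 9); 216 (np.int64(276), np.int64(285), 10); 217 (np.int64(277), np.int64(285), 9); 218 (np.int64(277), np.int64(285), 9); 219 (np.int64(278), np.int64(285), 8); 220 (np.int64(281), np.int64(284), 4); 221 (np.int64(282), np.int64(284), 3);
```

Emit:
arm_command(
  moves=[0.25,0,0,0,0.25,0,0,0,0.25,0,0.05,0,0.25,0,0.1,0,0.25,0,0.1,0,0,0,0,0],
  squeeze=5,
)

```text
time: 8.25
ee_pos: [0.6087, 0.0078, 0.1774]
eef_rot: [-0.096, 0.995, 0.0, 0.0]
ft_force: [0.5, -0.3, -1.1]
width: 0.0333
grip_force: 5.0
```

```bash
python3 - <<'E'
from h import *
go(.6225,.0105,.1803,101)
rows(200,222)
S=r.camera("side")[:,:,::-1]; cv2.imwrite("pics/s4.png",cv2.resize(S[160:260,250:330],None,fx=6,fy=6,interpolation=cv2.INTER_CUBIC))
E
```

```text
t 8.25 pos [0.6087 0.0078 0.1774] yang 101.0 tilt [ 0.0001  0.0002 -1.    ] w 0.03333664319897944 F [ 0.5361 -0.308  -1.0695]
turn 0.00315345459645755
shift cm -1.4110544035580839 0.0009110516089311435 -0.2909820083020681
200 None; 201 None; 202 None; 203 None; 204 None; 205 None; 206 None; 207 None; 208 None; 209 (np.int64(290), np.int64(293), 4); 210 (np.int64(290), np.int64(292), 3); 211 (np.int64(290), np.int64(292), 3); 212 (np.int64(290), np.int64(291), 2); 213 (np.int64(290), np.int64(290), 1); 214 (np.int64(279), np.int64(290), 4); 215 (np.int64(278), np.int64(289), 6); 216 (np.int64(278), np.int64(288), 11); 217 (np.int64(278), np.int64(288), 11); 218 (np.int64(277), np.int64(288), 12); 219 (np.int64(278), np.int64(287), 10); 220 (np.int64(279), np.int64(287), 9); 221 (np.int64(280), np.int64(286), 7);
```

View pics/s4.png

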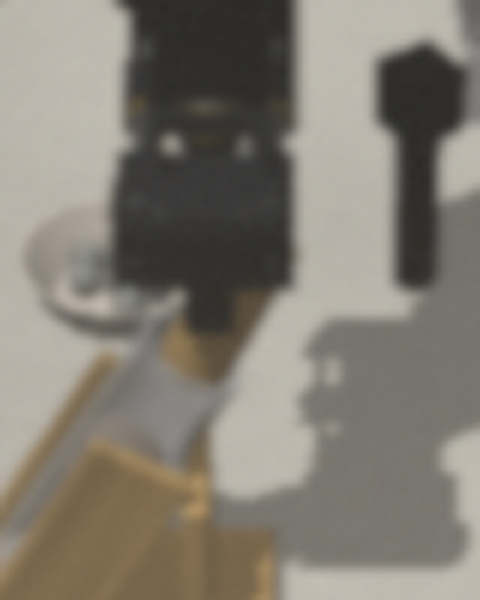

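The roller is now tilted about 28° and its foot is inside the rim near (285,222). I'll push it in along the axis as far as the fingers allow.

Emit:
arm_command(
  moves=[-0.1,0,0.17,0,-0.1,0,0.17,0,-0.1,0,0.17,0,0,0,0,0],
  squeeze=15,
)

```text
time: 8.68
ee_pos: [0.6121, 0.0086, 0.1717]
eef_rot: [-0.096, 0.995, -0.0, -0.0]
ft_force: [0.6, -0.3, 0.4]
width: 0.0326
grip_force: 15.0
```

```bash
python3 - <<'E'
from h import *
go(.6225,.0105,.1803,101)
rows(205,226)
E
```

```text
t 8.68 pos [0.6121 0.0086 0.1717] yang 101.02 tilt [-0.0005 -0.0001 -1.    ] w 0.03257933929432751 F [ 0.6428 -0.2634  0.3677]
turn 0.0229675987344109
shift cm -1.0570711084038367 -0.013779786691091825 -0.861133007771045
205 None; 206 None; 207 None; 208 None; 209 None; 210 None; 211 (np.int64(289), np.int64(291), 3); 212 (np.int64(289), np.int64(291), 3); 213 (np.int64(289), np.int64(290), 2); 214 (np.int64(288), np.int64(290), 3); 215 (np.int64(278), np.int64(289), 4); 216 (np.int64(278), np.int64(280), 3); 217 (np.int64(277), np.int64(288), 6); 218 (np.int64(277), np.int64(288), 12); 219 (np.int64(278), np.int64(287), 10); 220 (np.int64(279), np.int64(286), 8); 221 (np.int64(280), np.int64(286), 7); 222 (np.int64(283), np.int64(285), 3); 223 None; 224 None; 225 None;
```

Emit:
arm_command(
  moves=[0,0,0,0,0,0,0,0,0,0,0,0,0,0,0,0,0,0,0,0,0,0,0,0,0,0,0,0,0,0,0,0,0,0,-2,0,0,0,-4,0,0,0,-4,0],
  fingers=100,
)

```text
time: 9.65
ee_pos: [0.611, 0.0085, 0.2724]
eef_rot: [-0.096, 0.995, -0.0, -0.002]
ft_force: [1.6, 0.7, 0.4]
width: 0.0861
grip_force: 0.0
```

```bash
python3 - <<'E'
from h import *
go(.6225,.0105,.1803,101)
rows(195,226)
S=r.camera("side")[:,:,::-1]; cv2.imwrite("pics/s5.png",cv2.resize(S[160:260,240:320],None,fx=6,fy=6,interpolation=cv2.INTER_CUBIC))
E
```

```text
t 9.65 pos [0.611  0.0085 0.2724] yang 101.01 tilt [-0.003  -0.0004 -1.    ] w 0.08607683794002982 F [1.5846 0.6896 0.4226]
turn 0.010537272733415648
shift cm -1.1686706310314938 -0.0198095814479313 9.211218451004436
195 None; 196 None; 197 None; 198 None; 199 None; 200 None; 201 None; 202 None; 203 None; 204 None; 205 None; 206 None; 207 None; 208 None; 209 None; 210 None; 211 (np.int64(281), np.int64(286), 6); 212 (np.int64(281), np.int64(287), 7); 213 (np.int64(280), np.int64(288), 9); 214 (np.int64(279), np.int64(289), 11); 215 (np.int64(279), np.int64(290), 12); 216 (np.int64(278), np.int64(290), 13); 217 (np.int64(277), np.int64(290), 14); 218 (np.int64(277), np.int64(290), 14); 219 (np.int64(278), np.int64(289), 12); 220 (np.int64(279), np.int64(288), 10); 221 (np.int64(280), np.int64(286), 7); 222 (np.int64(282), np.int64(286), 5); 223 None; 224 None; 225 None;
```

View pics/s5.png

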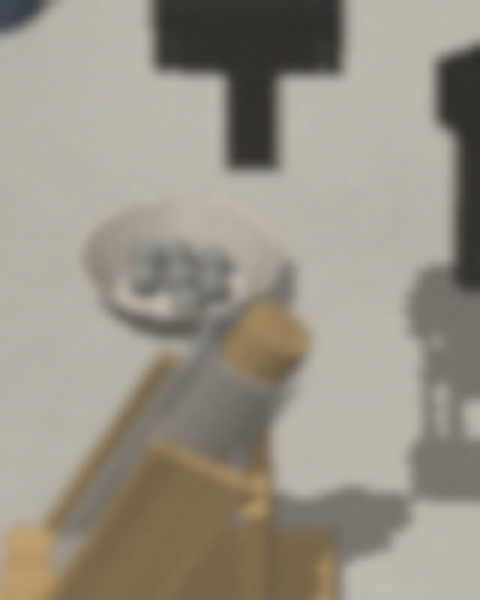

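The roller is coaxial in the tube, with its top about 20 mm out near pixel (286,214), so it rests on the plug. Next is the rod, and I need the knob's yaw.

```bash
python3 - <<'E'
from h import *
for n,c,(x0,y0) in [("top",[(168,409),(241,414),(238,486),(164,478)],(390,215)),("side",[(570,372),(598,350),(637,362),(612,387)],(310,160))]:
    off=(0,300) if n=="top" else(400,300)
    P=[plane(n,x0+(a-off[0])/5-.4,y0+(b-off[1])/5-.4,.15) for a,b in c]
    for i in range(4): d=P[(i+1)%4]-P[i];print(n,np.linalg.norm(d),np.degrees(np.arctan2(d[1],d[0]))%90)
T=cv2.imread("pics/top0.png");H=cv2.cvtColor(T,cv2.COLOR_BGR2HSV)
sub=cv2.resize(T[228:260,418:444],None,fx=8,fy=8,interpolation=cv2.INTER_CUBIC)
for th in (95,105,115):
    m=((sub[...,2]>th)&(sub[...,0]<sub[...,2]*.75)&(sub[...,1]>sub[...,2]*.7)).astype('uint8')
    c=max(cv2.findContours(m,0,1)[0],key=cv2.contourArea);q=cv2.boxPoints(cv2.minAreaRect(c));
    P=[plane("top",418+(a+.5)/8-.5,228+(b+.5)/8-.5,.15) for a,b in q]
    d=P[1]-P[0];e=P[2]-P[1];print(th,np.mean(P,0),np.linalg.norm(d),np.linalg.norm(e),np.degrees(np.arctan2(d[1],d[0]))%90)
m=[.62,.01,.17];a=np.radians(11);ax=np.array([-.5*np.cos(a),-.5*np.sin(a),.866])
print(proj("side",np.array(m)+.02*ax))
go(.467,-.2755,.25,101)
E
```

```text
top 0.03597759262046795 78.50349732314281
top 0.03612739779341776 77.0786985502333
top 0.03628603906556419 76.22157877025458
top 0.034691451498012116 76.55760099713365
side 0.030764776920045336 63.94998287183731
side 0.026450967190744946 71.63636800596942
side 0.03237444932778734 69.14958902136209
side 0.029220066487150486 67.99537892202227
95 [ 0.4716 -0.2695  0.15  ] 0.04939114725929044 0.040407800326181374 82.51422213409347
105 [ 0.4692 -0.2761  0.15  ] 0.03375060529366532 0.03342037099892265 76.7274291465397
115 [ 0.4771 -0.2661  0.15  ] 0.028260878835132945 0.014811629837837015 41.72949411224943
[283.573  212.5232]
t 9.75 pos [0.6146 0.0082 0.2794] yang 100.99 tilt [ 0.0101  0.0013 -0.9999] w 0.08665596538822955 F [ 0.2448 -0.132  -0.2474]
turn -0.006834790231494026
shift cm 19.89960143552163 -25.03380956918324 2.9385333766688673
```

Emit:
arm_command(
  moves=[0,0,0,6,0,0,0,6,0,0,0,6,0,0,0,6,0,0,0,0],
  squeeze=12,
)

```text
time: 10.17
ee_pos: [0.612, 0.0085, 0.2722]
eef_rot: [0.116, 0.993, 0.0, 0.0]
ft_force: [0.3, 0.1, -0.7]
width: 0.087
grip_force: 0.0
```

```bash
python3 -c "
from h import *
go(.467,-.2755,.20,77)"
```

```text
t 10.17 pos [0.612  0.0085 0.2722] yang 76.73 tilt [ 0.0001  0.0001 -1.    ] w 0.08702539639428096 F [ 0.3034  0.133  -0.7184]
turn -0.26769307979881773
shift cm 7.7422333085116 -30.93775611409002 7.224158285344978
```

Emit:
arm_command(
  moves=[0.4,-1.7,0,0,0.8,-3.2,0,0,0.8,-3.2,0,0,0.8,-3.2,0,0,0.8,-3.2,0,0,0.8,-3.2,0,0,0.8,-3.2,1,0,0.8,-3.2,2,0,0.8,-3.2,2,0,0.6,-2.5,1.5,0,0.4,-1.1,0.7,0,0,0,0,0],
)

```text
time: 11.17
ee_pos: [0.4637, -0.2777, 0.199]
eef_rot: [0.114, 0.993, -0.0, -0.001]
ft_force: [-0.2, 0.1, 1.0]
width: 0.0869
grip_force: 0.0
```

Emit:
arm_command(
  moves=[0,0,0,0,0,0,0,0],
)

```text
time: 11.33
ee_pos: [0.4679, -0.2738, 0.201]
eef_rot: [0.112, 0.994, 0.0, 0.001]
ft_force: [0.7, -0.1, 0.4]
width: 0.0869
grip_force: 0.0
```

```bash
python3 -c "
from h import *
go(.467,-.2755,.111,77)"
```

```text
t 11.33 pos [ 0.4679 -0.2738  0.201 ] yang 77.19 tilt [ 0.0013  0.0003 -1.    ] w 0.08688352462809865 F [ 0.6868 -0.1134  0.4367]
turn 0.1945747386631922
shift cm 0.04594763065944753 -0.18838681792238657 9.003588529161506
```

Emit:
arm_command(
  moves=[0,-0.2,1.5,0,0,0,2,0,0,0,2,0,0,0,2,0,0,0,1.5,0,0,0,0,0,0,0,0,0],
)

```text
time: 11.92
ee_pos: [0.467, -0.2758, 0.1106]
eef_rot: [0.112, 0.994, 0.0, -0.0]
ft_force: [-0.3, 0.5, 0.2]
width: 0.087
grip_force: 0.0
```

Emit:
arm_command(
  moves=[0,0,0,0,0,0,0,0,0,0,0,0,0,0,0,0,0,0,0,0,0,0,0,0,0,0,0,0,0,0,0,0,0,0,0,0,0,0,0,0,0,0,0,0,0,0,0,0],
  fingers=0,
  squeeze=25,
)

```text
time: 12.92
ee_pos: [0.4661, -0.277, 0.1102]
eef_rot: [0.113, 0.994, 0.0, -0.0]
ft_force: [-0.5, 0.6, 1.0]
width: 0.0359
grip_force: 25.0
```

Emit:
arm_command(
  moves=[0,0,-0.8,0,0,0,-1,0,0,0,-0.6,0,0,0,0,0,0,0,0,0],
)

```text
time: 13.33
ee_pos: [0.4665, -0.2771, 0.1349]
eef_rot: [0.113, 0.994, 0.0, 0.001]
ft_force: [0.5, 0.1, -0.4]
width: 0.0359
grip_force: 25.0
```

```bash
python3 -c "
from h import *
go(.467,-.2755,.135,77)
rows(155,200,335,365)"
```

```text
t 13.33 pos [ 0.4665 -0.2771  0.1349] yang 77.02 tilt [ 0.0013 -0.0001 -1.    ] w 0.03586066927162814 F [ 0.4985  0.1429 -0.4111]
turn 0.019570059610046542
shift cm -0.011433049409266248 0.16647591302217057 -0.010591207511961853
155 None; 156 None; 157 (np.int64(357), np.int64(358), 2); 158 (np.int64(357), np.int64(358), 2); 159 None; 160 None; 161 None; 162 None; 163 None; 164 None; 165 (np.int64(355), np.int64(356), 2); 166 (np.int64(355), np.int64(356), 2); 167 (np.int64(355), np.int64(356), 2); 168 (np.int64(354), np.int64(356), 3); 169 (np.int64(353), np.int64(356), 4); 170 (np.int64(353), np.int64(355), 3); 171 (np.int64(353), np.int64(355), 3); 172 (np.int64(353), np.int64(355), 3); 173 (np.int64(352), np.int64(355), 4); 174 (np.int64(353), np.int64(355), 3); 175 (np.int64(352), np.int64(354), 3); 176 (np.int64(345), np.int64(354), 8); 177 (np.int64(346), np.int64(353), 8); 178 (np.int64(347), np.int64(353), 7); 179 (np.int64(348), np.int64(352), 5); 180 (np.int64(348), np.int64(352), 5); 181 (np.int64(348), np.int64(352), 5); 182 (np.int64(348), np.int64(351), 4); 183 (np.int64(348), np.int64(351), 4); 184 (np.int64(348), np.int64(351), 4); 185 (np.int64(348), np.int64(351), 4); 186 (np.int64(348), np.int64(351), 4); 187 (np.int64(348), np.int64(351), 4); 188 (np.int64(348), np.int64(351), 4); 189 (np.int64(348), np.int64(351), 4); 190 (np.int64(347), np.int64(351), 5); 191 (np.int64(347), np.int64(351), 5); 192 (np.int64(339), np.int64(351), 13); 193 (np.int64(339), np.int64(352), 14); 194 (np.int64(338), np.int64(356), 19); 195 (np.int64(338), np.int64(361), 24); 196 (np.int64(337), np.int64(361), 25); 197 (np.int64(337), np.int64(361), 25); 198 (np.int64(337), np.int64(361), 25); 199 (np.int64(337), np.int64(361), 25);
```

Emit:
arm_command(
  moves=[0.4,0,0,0,0.6,0,0,0,0.6,0,0,0,0.6,0,0,0,0.6,0,0.05,0,0.6,0,0.1,0,0.6,0,0.15,0,0.6,0,0.2,0,0.6,0,0.2,0,0.5,0,0.2,0,0,0,0,0],
  squeeze=12,
)

```text
time: 14.3
ee_pos: [0.4093, -0.2641, 0.1248]
eef_rot: [0.113, 0.994, 0.0, -0.0]
ft_force: [0.5, -0.3, -0.3]
width: 0.036
grip_force: 12.0
```

```bash
python3 -c "
from h import *
go(.467,-.2755,.135,77)
rows(155,200,335,385)"
```

```text
t 14.3 pos [ 0.4093 -0.2641  0.1248] yang 76.98 tilt [-0.0007  0.0006 -1.    ] w 0.03599335826343631 F [ 0.4725 -0.3467 -0.2663]
turn -0.019057671420767974
shift cm -5.875224102578531 0.18184791992547172 -1.0237852270364334
155 None; 156 None; 157 None; 158 None; 159 None; 160 None; 161 None; 162 None; 163 None; 164 (np.int64(376), np.int64(376), 1); 165 (np.int64(376), np.int64(377), 2); 166 (np.int64(376), np.int64(376), 1); 167 None; 168 None; 169 None; 170 None; 171 None; 172 None; 173 None; 174 None; 175 None; 176 (np.int64(372), np.int64(372), 1); 177 (np.int64(362), np.int64(372), 3); 178 (np.int64(362), np.int64(372), 3); 179 (np.int64(361), np.int64(371), 3); 180 (np.int64(360), np.int64(362), 3); 181 (np.int64(360), np.int64(362), 3); 182 (np.int64(360), np.int64(363), 4); 183 (np.int64(360), np.int64(365), 6); 184 (np.int64(359), np.int64(367), 9); 185 (np.int64(358), np.int64(366), 9); 186 (np.int64(357), np.int64(363), 7); 187 (np.int64(356), np.int64(362), 7); 188 (np.int64(356), np.int64(361), 6); 189 (np.int64(355), np.int64(360), 6); 190 (np.int64(354), np.int64(359), 6); 191 (np.int64(353), np.int64(359), 7); 192 (np.int64(339), np.int64(358), 13); 193 (np.int64(339), np.int64(358), 20); 194 (np.int64(338), np.int64(360), 23); 195 (np.int64(338), np.int64(361), 24); 196 (np.int64(337), np.int64(361), 25); 197 (np.int64(337), np.int64(361), 25); 198 (np.int64(337), np.int64(361), 25); 199 (np.int64(337), np.int64(361), 25);
```

Emit:
arm_command(
  moves=[0,0,0,0,0,0,0,0,0,0,-1,0,0,0,-3,0,0,0,-3,0,0,0,-3,-6,0,0,-3,-6,0,0,-3,-6,0,0,-1,-6,0,0,0,0,0,0,0,0],
  squeeze=45,
)

```text
time: 15.27
ee_pos: [0.4106, -0.2643, 0.2955]
eef_rot: [-0.094, 0.996, -0.0, 0.0]
ft_force: [1.0, -0.1, -0.9]
width: 0.0358
grip_force: 45.0
```

```bash
python3 -c "
from h import *
go(.467,-.2755,.3,101)
G=r.read_state()['ee_pos']+[0,0,.019];print('G',proj('side',G))
a=np.radians(11);e=np.array([np.cos(a),np.sin(a),0])
for t in(15,20,25,30):
  t=np.radians(t);A=-np.sin(t)*e+np.array([0,0,np.cos(t)]);print(proj('side',np.array([G-.02*A,G-.06*A,G-.12*A])).round(1).tolist())
v=int(proj('side',G)[1]);rows(v+5,v+55,330,400)"
```

```text
t 15.27 pos [ 0.4106 -0.2643  0.2955] yang 100.82 tilt [ 0.0006 -0.0001 -1.    ] w 0.035823058224520574 F [ 1.0289 -0.0642 -0.9047]
turn -0.1791683126535304
shift cm -5.318287481197694 -2.173192446579466 -0.45397924074388474
G [372.3667 128.4172]
[[370.0, 134.4], [365.4, 146.1], [358.7, 163.0]]
[[369.4, 134.2], [363.7, 145.6], [355.4, 162.1]]
[[368.9, 134.0], [362.1, 145.0], [352.2, 160.9]]
[[368.4, 133.8], [360.6, 144.3], [349.2, 159.5]]
133 (np.int64(363), np.int64(374), 12); 134 (np.int64(363), np.int64(374), 12); 135 (np.int64(362), np.int64(373), 12); 136 (np.int64(361), np.int64(373), 13); 137 (np.int64(361), np.int64(368), 8); 138 (np.int64(360), np.int64(367), 8); 139 (np.int64(360), np.int64(367), 8); 140 (np.int64(359), np.int64(366), 8); 141 (np.int64(359), np.int64(365), 7); 142 (np.int64(358), np.int64(364), 7); 143 (np.int64(357), np.int64(364), 8); 144 (np.int64(357), np.int64(363), 7); 145 (np.int64(356), np.int64(362), 7); 146 (np.int64(356), np.int64(362), 7); 147 (np.int64(355), np.int64(361), 7); 148 (np.int64(354), np.int64(361), 8); 149 (np.int64(354), np.int64(360), 7); 150 (np.int64(353), np.int64(359), 7); 151 (np.int64(352), np.int64(359), 8); 152 (np.int64(352), np.int64(358), 7); 153 (np.int64(351), np.int64(357), 7); 154 (np.int64(350), np.int64(357), 8); 155 (np.int64(350), np.int64(356), 7); 156 (np.int64(349), np.int64(355), 7); 157 (np.int64(348), np.int64(355), 8); 158 (np.int64(348), np.int64(354), 7); 159 (np.int64(348), np.int64(354), 7); 160 (np.int64(349), np.int64(353), 5); 161 (np.int64(350), np.int64(352), 3); 162 None; 163 None; 164 None; 165 (np.int64(397), np.int64(399), 3); 166 (np.int64(397), np.int64(399), 3); 167 (np.int64(397), np.int64(399), 3); 168 (np.int64(397), np.int64(399), 3); 169 (np.int64(399), np.int64(399), 1); 170 None; 171 None; 172 None; 173 None; 174 None; 175 None; 176 None; 177 None; 178 None; 179 None; 180 None; 181 None; 182 None;
```

The rod hangs cleanly at about 27.5°, foot near (351,159). Next I'll carry it to above the roller.

```bash
python3 -c "
from h import *
go(.5484,-.0039,.288,101)"
```

```text
t 15.32 pos [ 0.4102 -0.2641  0.2945] yang 100.8 tilt [-0.001   0.0003 -1.    ] w 0.03571005972803015 F [-0.3056 -1.337  -0.4867]
turn -0.2038808353747612
shift cm -18.526489347188292 22.903412759899382 0.6530466517318034
```

Emit:
arm_command(
  moves=[-1,1.2,0,-0.2,-1.9,2.4,0,0,-1.9,2.4,0,0,-1.9,2.4,0,0,-1.9,2.4,0,0,-1.9,2.4,0,0,-1.9,2.4,0,0,-1.9,2.4,0,0,-1.9,2.4,0,0,-1.4,1.6,0,0,-0.9,0.9,0,0,0,0,0,0],
)

```text
time: 16.32
ee_pos: [0.5478, -0.001, 0.2933]
eef_rot: [-0.098, 0.995, 0.0, -0.001]
ft_force: [0.3, 0.5, -0.4]
width: 0.0356
grip_force: 45.0
```

Emit:
arm_command(
  moves=[0,0,0,0,0,0,0,0],
)

```text
time: 16.48
ee_pos: [0.547, -0.0055, 0.2949]
eef_rot: [-0.096, 0.995, -0.0, -0.0]
ft_force: [-0.6, -0.6, -0.8]
width: 0.0356
grip_force: 45.0
```

```bash
python3 -c "
from h import *
go(.5484,-.0039,.288,101)
rows(170,226,262,325)"
```

```text
t 16.48 pos [ 0.547  -0.0055  0.2949] yang 101.03 tilt [-0.0008 -0.0007 -1.    ] w 0.03561512029101856 F [-0.5706 -0.6271 -0.7914]
turn 0.030834308128660837
shift cm -0.16803774512735634 0.13303374947980556 0.6891082741421861
170 (np.int64(299), np.int64(316), 9); 171 (np.int64(299), np.int64(315), 8); 172 (np.int64(298), np.int64(315), 9); 173 (np.int64(298), np.int64(304), 7); 174 (np.int64(298), np.int64(305), 8); 175 (np.int64(298), np.int64(305), 8); 176 (np.int64(298), np.int64(305), 8); 177 (np.int64(298), np.int64(305), 8); 178 (np.int64(298), np.int64(306), 9); 179 (np.int64(298), np.int64(309), 12); 180 (np.int64(298), np.int64(309), 12); 181 (np.int64(297), np.int64(308), 12); 182 (np.int64(296), np.int64(304), 9); 183 (np.int64(296), np.int64(303), 8); 184 (np.int64(295), np.int64(302), 8); 185 (np.int64(295), np.int64(302), 8); 186 (np.int64(294), np.int64(301), 8); 187 (np.int64(293), np.int64(300), 8); 188 (np.int64(293), np.int64(300), 8); 189 (np.int64(292), np.int64(299), 8); 190 (np.int64(292), np.int64(298), 7); 191 (np.int64(291), np.int64(298), 8); 192 (np.int64
[... 532 characters left out ...]
 206 (np.int64(284), np.int64(289), 6); 207 (np.int64(285), np.int64(288), 4); 208 None; 209 None; 210 None; 211 (np.int64(281), np.int64(285), 5); 212 (np.int64(281), np.int64(287), 7); 213 (np.int64(280), np.int64(288), 9); 214 (np.int64(279), np.int64(289), 11); 215 (np.int64(279), np.int64(290), 12); 216 (np.int64(278), np.int64(290), 13); 217 (np.int64(277), np.int64(290), 14); 218 (np.int64(277), np.int64(290), 14); 219 (np.int64(278), np.int64(289), 12); 220 (np.int64(267), np.int64(288), 11); 221 (np.int64(266), np.int64(286), 9); 222 (np.int64(265), np.int64(286), 7); 223 (np.int64(264), np.int64(265), 2); 224 (np.int64(264), np.int64(265), 2); 225 (np.int64(263), np.int64(264), 2);
```

Emit:
arm_command(
  moves=[-0.2,0.1,0.7,0,-0.2,0,0.35,0,-0.2,0,0.35,0,-0.2,0,0.35,0,-0.2,0,0.35,0,-0.2,0,0.35,0,-0.2,0,0.35,0,-0.2,0,0.35,0,0,0,0,0],
  squeeze=60,
)

```text
time: 17.28
ee_pos: [0.5632, 0.0005, 0.263]
eef_rot: [-0.098, 0.995, -0.0, -0.0]
ft_force: [-0.3, -0.3, 2.4]
width: 0.0354
grip_force: 60.0
```

```bash
python3 -c "
from h import *
go(.5853,.0032,.2228,101)
rows(204,222,262,310)"
```

```text
t 17.28 pos [0.5632 0.0005 0.263 ] yang 101.22 tilt [-0.0005 -0.0001 -1.    ] w 0.03544266193908778 F [-0.3383 -0.3453  2.4208]
turn 0.2186081772168933
shift cm -2.217048123870008 -0.1603855546325579 4.024852114718069
204 (np.int64(283), np.int64(290), 8); 205 (np.int64(282), np.int64(289), 8); 206 (np.int64(282), np.int64(289), 8); 207 (np.int64(281), np.int64(288), 8); 208 (np.int64(280), np.int64(287), 8); 209 (np.int64(279), np.int64(287), 9); 210 (np.int64(279), np.int64(286), 8); 211 (np.int64(279), np.int64(285), 7); 212 (np.int64(278), np.int64(285), 8); 213 (np.int64(277), np.int64(284), 8); 214 (np.int64(277), np.int64(284), 8); 215 (np.int64(277), np.int64(283), 7); 216 (np.int64(277), np.int64(284), 8); 217 (np.int64(277), np.int64(285), 9); 218 (np.int64(278), np.int64(286), 9); 219 (np.int64(278), np.int64(287), 10); 220 (np.int64(267), np.int64(287), 10); 221 (np.int64(266), np.int64(287), 10);
```

Emit:
arm_command(
  moves=[-0.2,-0.1,0.35,0.2,-0.2,0,0.35,0,-0.2,0,0.35,0,-0.2,0,0.35,0,-0.2,0,0.35,0,-0.2,0,0.35,0,-0.2,0,0.35,0,-0.2,0,0.35,0,-0.2,0,0.35,0,-0.2,0,0.35,0,0,0,0,0],
)

```text
time: 18.25
ee_pos: [0.5813, 0.0027, 0.2277]
eef_rot: [-0.096, 0.995, -0.0, -0.002]
ft_force: [-5.4, -1.2, 1.3]
width: 0.0355
grip_force: 60.0
```

```bash
python3 -c "
from h import *
go(.5853,.0032,.2228,101)
rows(204,224,262,310)"
```

```text
t 18.25 pos [0.5813 0.0027 0.2277] yang 100.97 tilt [-0.0043 -0.0005 -1.    ] w 0.03547773751895522 F [-5.3869 -1.242   1.2617]
turn -0.02691100674714164
shift cm -0.40184111838469655 -0.029706835320814726 0.49184116015101587
204 (np.int64(283), np.int64(289), 7); 205 (np.int64(282), np.int64(289), 8); 206 (np.int64(282), np.int64(288), 7); 207 (np.int64(281), np.int64(288), 8); 208 (np.int64(280), np.int64(287), 8); 209 (np.int64(279), np.int64(287), 9); 210 (np.int64(279), np.int64(286), 8); 211 (np.int64(278), np.int64(285), 8); 212 (np.int64(278), np.int64(285), 8); 213 (np.int64(277), np.int64(284), 8); 214 (np.int64(277), np.int64(284), 8); 215 (np.int64(276), np.int64(283), 8); 216 (np.int64(276), np.int64(282), 7); 217 (np.int64(276), np.int64(282), 7); 218 (np.int64(277), np.int64(281), 5); 219 (np.int64(278), np.int64(281), 4); 220 (np.int64(267), np.int64(280), 4); 221 (np.int64(266), np.int64(267), 2); 222 (np.int64(265), np.int64(266), 2); 223 (np.int64(264), np.int64(265), 2);
```

Emit:
arm_command(
  moves=[0.2,0,0.1,0,0,0,0.2,0,-0.15,0,0.3,0,-0.15,0,0.3,0,0,0,0,0,0,0,0,0],
)

```text
time: 18.8
ee_pos: [0.5825, 0.0029, 0.2241]
eef_rot: [-0.096, 0.995, 0.001, -0.0]
ft_force: [-27.2, -2.4, 39.6]
width: 0.0357
grip_force: 60.0
```

```bash
python3 -c "
from h import *
go(.5853,.0032,.2228,101)
G=r.read_state()['ee_pos']+[0,0,.019];print('G',proj('side',G))
rows(186,222,270,330)"
```

```text
t 18.8 pos [0.5825 0.0029 0.2241] yang 100.97 tilt [-0.0005  0.0014 -1.    ] w 0.03573090039969204 F [-27.1804  -2.3823  39.5674]
turn -0.0315422005171655
shift cm -0.28126443871634305 -0.02119317474236867 0.12912512760706596
G [294.0956 195.5762]
186 None; 187 None; 188 None; 189 None; 190 None; 191 None; 192 (np.int64(286), np.int64(286), 1); 193 (np.int64(285), np.int64(289), 5); 194 (np.int64(285), np.int64(289), 5); 195 (np.int64(285), np.int64(289), 5); 196 (np.int64(285), np.int64(290), 6); 197 (np.int64(284), np.int64(290), 7); 198 (np.int64(284), np.int64(290), 7); 199 (np.int64(284), np.int64(290), 7); 200 (np.int64(284), np.int64(291), 8); 201 (np.int64(284), np.int64(292), 9); 202 (np.int64(284), np.int64(294), 11); 203 (np.int64(283), np.int64(294), 12); 204 (np.int64(283), np.int64(293), 11); 205 (np.int64(282), np.int64(289), 8); 206 (np.int64(282), np.int64(288), 7); 207 (np.int64(281), np.int64(288), 8); 208 (np.int64(280), np.int64(287), 8); 209 (np.int64(279), np.int64(287), 9); 210 (np.int64(279), np.int64(286), 8); 211 (np.int64(279), np.int64(285), 7); 212 (np.int64(278), np.int64(285), 8); 213 (np.int64(277), np.int64(284), 8); 214 (np.int64(277), np.int64(284), 8); 215 (np.int64(276), np.int64(283), 8); 216 (np.int64(276), np.int64(282), 7); 217 (np.int64(276), np.int64(282), 7); 218 (np.int64(277), np.int64(281), 5); 219 (np.int64(278), np.int64(281), 4); 220 (np.int64(279), np.int64(280), 2); 221 None;
```

The force rose sharply to about 48 N along the tube's axis, with the foot about 37–40 mm below the mouth, so the plug is bottomed. I'll ease off and withdraw along the axis.

Emit:
arm_command(
  moves=[0,0,0,0,0.2,0,-0.35,0,0.4,0,-0.7,0,0.5,0,-0.87,0,0.5,0,-0.87,0,0.5,0,-0.87,0,0.5,0,-0.87,0,0.5,0,-0.87,0,0.5,0,-0.87,0,0.5,0,-0.87,0,0,0,-1.5,0,0,0,0,0],
)

```text
time: 19.85
ee_pos: [0.5442, -0.0045, 0.3093]
eef_rot: [-0.096, 0.995, 0.0, 0.002]
ft_force: [0.8, 0.5, -0.7]
width: 0.0356
grip_force: 60.0
```

```bash
python3 - <<'E'
from h import *
go(.4102,-.2641,.30,101)
a=np.radians(11);e=np.array([np.cos(a),np.sin(a),0])
G=r.read_state()['ee_pos']+[0,0,.019];print('G',proj('side',G))
for t in(22,27,32):
  t=np.radians(t);A=-np.sin(t)*e+np.array([0,0,np.cos(t)]);print(proj('side',np.array([G-.02*A,G-.06*A,G-.12*A])).round(1).tolist())
rows(175,224,275,325)
S=r.camera("side")[:,:,::-1]; cv2.imwrite("pics/s6.png",cv2.resize(S[150:270,230:330],None,fx=5,fy=5,interpolation=cv2.INTER_CUBIC))
E
```

```text
t 19.85 pos [ 0.5442 -0.0045  0.3093] yang 101.01 tilt [ 0.004   0.0009 -1.    ] w 0.03562929889636584 F [ 0.8428  0.5077 -0.6967]
turn 0.00659449680723867
shift cm 18.10650181855426 -22.92946806519557 0.9267010122710029
G [309.5343 168.0921]
[[306.5, 174.3], [300.5, 186.3], [291.9, 203.7]]
[[305.8, 174.0], [298.6, 185.6], [288.2, 202.3]]
[[305.3, 173.7], [296.9, 184.7], [284.7, 200.7]]
175 (np.int64(299), np.int64(312), 14); 176 (np.int64(298), np.int64(310), 13); 177 (np.int64(298), np.int64(307), 10); 178 (np.int64(297), np.int64(304), 8); 179 (np.int64(296), np.int64(303), 8); 180 (np.int64(296), np.int64(303), 8); 181 (np.int64(295), np.int64(302), 8); 182 (np.int64(295), np.int64(302), 8); 183 (np.int64(294), np.int64(301), 8); 184 (np.int64(294), np.int64(300), 7); 185 (np.int64(293), np.int64(300), 8); 186 (np.int64(292), np.int64(299), 8); 187 (np.int64(292), np.int64(299), 8); 188 (np.int64(291), np.int64(298), 8); 189 (np.int64(290), np.int64(297), 8); 190 (np.int64(290), np.int64(297), 8); 191 (np.int64(289), np.int64(296), 8); 192 (np.int64(289), np.int64(295), 7); 193 (np.int64(288), np.int64(295), 8); 194 (np.int64(287), np.int64(294), 8); 195 (np.int64(287), np.int64(294), 8); 196 (np.int64(286), np.int64(293), 8); 197 (np.int64(286), np.int64(292), 7); 198 (np.int64(285), np.int64(292), 8); 199 (np.int64(284), np.int64(291), 8); 200 (np.int64(284), np.int64(291), 8); 201 (np.int64(284), np.int64(290), 7); 202 (np.int64(285), np.int64(289), 5); 203 (np.int64(286), np.int64(288), 3); 204 None; 205 None; 206 None; 207 None; 208 None; 209 None; 210 None; 211 None; 212 None; 213 None; 214 None; 215 None; 216 None; 217 None; 218 None; 219 None; 220 None; 221 None; 222 None; 223 None;
```

View pics/s6.png

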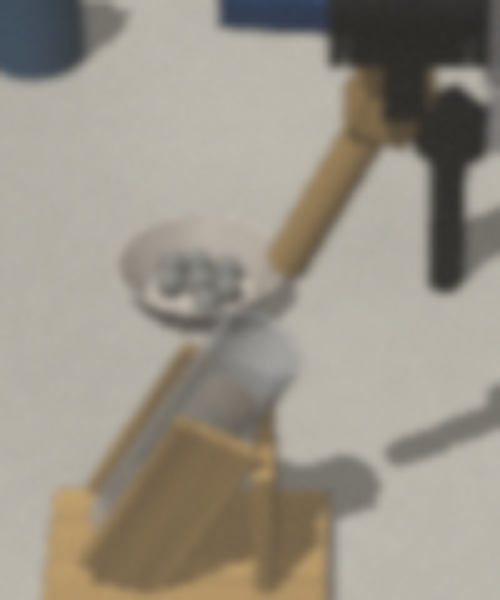

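The rod is out and still tilted about 28°. The tube mouth is clear, and the roller is deep in the tube near (272,228). The time is 19.9 s. I'll go back by reversing the recorded tilt path.

Emit:
arm_command(
  moves=[0.9,-1.2,0,0,1.8,-2.3,0,0,1.8,-2.3,0,0,1.8,-2.3,0,0,1.8,-2.3,0,0,1.8,-2.3,0,0,1.8,-2.3,0,0,1.8,-2.3,0,0,1.8,-2.3,0,0,1.8,-2.2,0,0,0.9,-1.1,0,0,0,0,0,0],
)

```text
time: 20.95
ee_pos: [0.4077, -0.2673, 0.3055]
eef_rot: [-0.093, 0.996, -0.0, -0.0]
ft_force: [-0.4, 0.3, -1.1]
width: 0.0355
grip_force: 60.0
```

Emit:
arm_command(
  moves=[0,0,0,6,0,0,0,6,0,0,0,6,0,0,0,6,0,0,0,0,0,0,0,0],
)

```text
time: 21.45
ee_pos: [0.4105, -0.2632, 0.3055]
eef_rot: [0.111, 0.994, 0.0, -0.0]
ft_force: [0.3, 0.7, -1.4]
width: 0.0356
grip_force: 60.0
```

```bash
python3 -c "
from h import *
go(.4093,-.2641,.165,77)"
```

```text
t 21.45 pos [ 0.4105 -0.2632  0.3055] yang 77.22 tilt [-0.0008  0.0004 -1.    ] w 0.035646270736186564 F [ 0.331   0.6719 -1.4381]
turn 0.22414823619176616
shift cm 0.09505604103402232 -0.11938687638749405 14.053856166073833
```

Emit:
arm_command(
  moves=[-0.2,0,2,0.2,0,0,3,0,0,0,3,0,0,0,3,0,0,0,2,0,0,0,1,0,0,0,0,0,0,0,0,0],
)

```text
time: 22.12
ee_pos: [0.4128, -0.264, 0.1667]
eef_rot: [0.114, 0.993, -0.0, -0.0]
ft_force: [0.5, -0.0, -0.5]
width: 0.0351
grip_force: 60.0
```

```bash
python3 - <<'E'
from h import *
go(.4133,-.2630,.125,77)
rows(170,205,325,375)
a=np.radians(-13);e=np.array([np.cos(a),np.sin(a),0]);z=np.array([0,0,1.])
G=r.read_state()['ee_pos']+.019*z
for t in(24,28,32):
  t=np.radians(t);print(proj("side",G+.12*(np.sin(t)*e-np.cos(t)*z)))
print("hole",proj("side",np.array([.4673,-.2755,.05])))
E
```

```text
t 22.12 pos [ 0.4128 -0.264   0.1667] yang 76.91 tilt [-0.     -0.0001 -1.    ] w 0.03512673457128266 F [ 0.5407 -0.0004 -0.5263]
turn -0.09398220075263453
shift cm -0.02486273489180454 0.10887243008783166 4.167635621711788
170 (np.int64(360), np.int64(362), 3); 171 (np.int64(360), np.int64(365), 6); 172 (np.int64(359), np.int64(367), 9); 173 (np.int64(358), np.int64(366), 9); 174 (np.int64(357), np.int64(364), 8); 175 (np.int64(357), np.int64(362), 6); 176 (np.int64(356), np.int64(362), 7); 177 (np.int64(355), np.int64(361), 7); 178 (np.int64(354), np.int64(360), 7); 179 (np.int64(353), np.int64(359), 7); 180 (np.int64(352), np.int64(358), 7); 181 (np.int64(352), np.int64(358), 7); 182 (np.int64(351), np.int64(357), 7); 183 (np.int64(351), np.int64(356), 6); 184 (np.int64(350), np.int64(356), 7); 185 (np.int64(349), np.int64(355), 7); 186 (np.int64(349), np.int64(354), 6); 187 (np.int64(348), np.int64(353), 6); 188 (np.int64(347), np.int64(353), 7); 189 (np.int64(347), np.int64(352), 6); 190 (np.int64(346), np.int64(351), 6); 191 (np.int64(346), np.int64(351), 6); 192 (np.int64(339), np.int64(350), 12); 193 (np.int64(339), np.int64(352), 14); 194 (np.int64(338), np.int64(354), 17); 195 (np.int64(338), np.int64(361), 24); 196 (np.int64(338), np.int64(361), 24); 197 (np.int64(337), np.int64(361), 25); 198 (np.int64(337), np.int64(361), 25); 199 (np.int64(337), np.int64(361), 25); 200 (np.int64(336), np.int64(361), 26); 201 (np.int64(336), np.int64(361), 26); 202 (np.int64(336), np.int64(361), 26); 203 (np.int64(336), np.int64(361), 26); 204 (np.int64(335), np.int64(361), 27); [350.4152 192.6238]
[348.2253 191.0779]
[346.1261 189.4171]
hole [347.8989 199.2609]
```

Emit:
arm_command(
  moves=[0,0.1,0.8,0,0,0,1,0,0,0,0.9,0,0,0,0.6,0,0,0,0.5,0,0,0,0,0,0,0,0,0],
  squeeze=30,
)

```text
time: 22.75
ee_pos: [0.4127, -0.263, 0.1279]
eef_rot: [0.115, 0.993, 0.0, -0.0]
ft_force: [0.0, 0.5, -1.2]
width: 0.036
grip_force: 30.0
```

Emit:
arm_command(
  moves=[-0.5,0,0,0,-0.6,0,-0.15,0,-0.6,0,-0.2,0,-0.6,0,-0.15,0,-0.6,0,-0.15,0,-0.6,0,-0.1,0,-0.6,0,-0.05,0,-0.6,0,0,0,-0.6,0,0,0,-0.6,0,0,0,0,0,0,0],
  squeeze=10,
)

```text
time: 23.67
ee_pos: [0.4714, -0.2765, 0.1359]
eef_rot: [0.115, 0.993, -0.0, 0.0]
ft_force: [0.6, 0.1, -0.7]
width: 0.0357
grip_force: 10.0
```

```bash
python3 - <<'E'
from h import *
go(.4673,-.2755,.11,77)
rows(172,198,330,370)
E
```

```text
t 23.67 pos [ 0.4714 -0.2765  0.1359] yang 76.85 tilt [ 0.     -0.0004 -1.    ] w 0.035706623727031504 F [ 0.5654  0.1231 -0.6597]
turn -0.15270700660465764
shift cm 0.4190080486211536 0.005282617496946029 2.593942387576546
172 (np.int64(351), np.int64(354), 4); 173 (np.int64(351), np.int64(353), 3); 174 (np.int64(351), np.int64(353), 3); 175 (np.int64(344), np.int64(353), 5); 176 (np.int64(344), np.int64(352), 9); 177 (np.int64(345), np.int64(351), 7); 178 (np.int64(346), np.int64(351), 6); 179 (np.int64(346), np.int64(350), 5); 180 (np.int64(346), np.int64(350), 5); 181 (np.int64(346), np.int64(350), 5); 182 (np.int64(346), np.int64(350), 5); 183 (np.int64(347), np.int64(350), 4); 184 (np.int64(346), np.int64(350), 5); 185 (np.int64(346), np.int64(350), 5); 186 (np.int64(346), np.int64(349), 4); 187 (np.int64(346), np.int64(349), 4); 188 (np.int64(346), np.int64(349), 4); 189 (np.int64(346), np.int64(349), 4); 190 (np.int64(346), np.int64(349), 4); 191 (np.int64(345), np.int64(349), 5); 192 (np.int64(339), np.int64(350), 12); 193 (np.int64(339), np.int64(351), 13); 194 (np.int64(338), np.int64(356), 19); 195 (np.int64(338), np.int64(361), 24); 196 (np.int64(337), np.int64(361), 25); 197 (np.int64(337), np.int64(361), 25);
```

Emit:
arm_command(
  moves=[0.2,0,0,0,0.2,0,0.4,0,0,0,0.6,0,0,0,0.6,0,0,0,0.6,0,0,0,0.2,0,0,0,0,0,0,0,0,0],
)

```text
time: 24.38
ee_pos: [0.4663, -0.2756, 0.112]
eef_rot: [0.115, 0.993, 0.0, -0.0]
ft_force: [0.5, 0.4, -0.5]
width: 0.0359
grip_force: 10.0
```

Emit:
arm_command(
  moves=[0,0,0,0,0,0,0,0,0,0,0,0,0,0,0,0,0,0,0,0,0,0,0,0,0,0,0,0,0,0,0,0,0,0,0,0,0,0,0,0],
  fingers=100,
)

```text
time: 25.22
ee_pos: [0.4664, -0.2755, 0.1121]
eef_rot: [0.115, 0.993, 0.0, -0.0]
ft_force: [-0.1, 0.5, -0.1]
width: 0.0856
grip_force: 0.0
```

Emit:
arm_command(
  moves=[0,0,-1,0,0,0,-3,0,0,0,-3,0,0,0,-3,0,2,2,-3,0,3,3,-2,0,3,3,0,0,3,3,0,0,2,2,0,0,0,0,0,0,0,0,0,0,0,0,0,0],
)

```text
time: 26.22
ee_pos: [0.373, -0.1253, 0.2606]
eef_rot: [0.115, 0.993, 0.0, 0.001]
ft_force: [-0.1, -0.7, -0.9]
width: 0.087
grip_force: 0.0
```

```bash
python3 - <<'E'
from h import *
go(.4673,-.2755,.11,77)
rows(164,198,330,370)
for n in("top","side"):cv2.imwrite(f"pics/{n}_end.png",r.camera(n)[:,:,::-1])
# compare with start picture around the rod and tube
A=cv2.imread("pics/side0.png").astype(int);B=cv2.imread("pics/side_end.png").astype(int)
D=np.abs(A-B).sum(2)>90
n,l,st,ce=cv2.connectedComponentsWithStats(D.astype('uint8'))
print([(s.tolist(),c.round().tolist()) for s,c in zip(st[1:],ce[1:]) if s[4]>25])
E
```

```text
t 26.22 pos [ 0.373  -0.1253  0.2606] yang 76.78 tilt [ 0.0013  0.0001 -1.    ] w 0.08697482224551079 F [-0.1077 -0.661  -0.8994]
turn -0.21970072598051615
shift cm -12.564863210868719 -12.518968760219051 15.058960385714926
164 None; 165 None; 166 None; 167 None; 168 None; 169 None; 170 (np.int64(349), np.int64(351), 3); 171 (np.int64(347), np.int64(354), 8); 172 (np.int64(346), np.int64(356), 11); 173 (np.int64(345), np.int64(356), 12); 174 (np.int64(344), np.int64(356), 13); 175 (np.int64(344), np.int64(356), 13); 176 (np.int64(344), np.int64(355), 12); 177 (np.int64(344), np.int64(355), 12); 178 (np.int64(344), np.int64(355), 12); 179 (np.int64(344), np.int64(355), 12); 180 (np.int64(344), np.int64(355), 12); 181 (np.int64(344), np.int64(354), 11); 182 (np.int64(344), np.int64(354), 11); 183 (np.int64(344), np.int64(354), 11); 184 (np.int64(344), np.int64(353), 10); 185 (np.int64(346), np.int64(353), 8); 186 (np.int64(347), np.int64(352), 6); 187 (np.int64(347), np.int64(352), 6); 188 (np.int64(348), np.int64(351), 4); 189 (np.int64(347), np.int64(351), 5); 190 (np.int64(347), np.
[... 325 characters left out ...]
80.0, 46.0]), ([481, 16, 36, 25, 676], [499.0, 26.0]), ([557, 24, 19, 23, 201], [563.0, 37.0]), ([612, 27, 28, 44, 980], [627.0, 50.0]), ([358, 62, 51, 116, 2826], [386.0, 119.0]), ([558, 95, 30, 47, 564], [573.0, 120.0]), ([503, 105, 51, 27, 255], [524.0, 112.0]), ([501, 116, 59, 96, 1759], [530.0, 173.0]), ([557, 146, 10, 25, 156], [560.0, 156.0]), ([568, 146, 27, 8, 137], [582.0, 150.0]), ([488, 152, 35, 38, 798], [503.0, 170.0]), ([487, 164, 96, 143, 4140], [539.0, 231.0]), ([381, 176, 106, 54, 2019], [434.0, 194.0]), ([424, 206, 109, 260, 9561], [473.0, 365.0]), ([496, 240, 6, 7, 26], [499.0, 242.0]), ([478, 249, 48, 55, 1905], [501.0, 276.0]), ([301, 303, 21, 31, 464], [309.0, 318.0])]
```

```bash
python3 -c "
from bench import r
print(r.close_job())"
```

```text
the job is handed in; nothing more can be done
None
```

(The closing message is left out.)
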